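# Roll a piston pin under the comparator plunger

### The job

Gauge the piston pin that lies on the granite base of the comparator: push its side so that it rolls along the stone, in under the sprung plunger, until it bears lightly (a few newtons) and squarely on the back stop, and hold that light touch for a moment. Do not lift the pin, do not ram it into the stop and do not knock the stand; then back off and press the grey data key right down to take the reading, leaving the pin where it is and everything else alone.

Things in the scene. Friction and masses are not known exactly. Their poses are not given: they have to be found in the camera images.
- comparator: Fixed comparator stand: black granite base 300 (x) x 260 (y) x 50 mm high, a 32 mm column at x = +118 mm carrying an arm and a dial indicator over the plunger. Origin at the centre of the base's underside; x points from the open front edge to the column, y left, z up. The granite's top is at z = 50 mm.
- dial_bottom (a point): Lowest point of the dial's round case, 136 mm above the bench, over the plunger's axis. The case is 60 mm across (y) and reaches 16 mm toward the front, so a gripper pointing straight down behind the pin would hit it: tilt the tool 30 to 45 deg, its body leaning back toward the front edge.
- plunger_axis (a point): Point on the granite's top (50 mm above the bench) straight below the plunger's axis, at x = +55 mm, y = 0 of the comparator.
- plunger (a joint): Lift of the sprung plunger in m: 0 at rest, about 0.0025 with the pin fully under it. Its tip is a disc 20 mm across, the rim bevelled to a 12 mm flat, which rests 37.5 mm above the granite. The spring presses with about 1 N: running in under it the pin resists a push by 1 to 6 N, before it reaches the stop.
- back_stop: The adjustable back stop: a steel bar across the base (12 mm thick, 90 wide, 32 high) held by two rods in fixed clamp blocks. Origin on the granite at the nominal place of the bar's front face, 75 mm behind the base's centre, x away from the pin. The bar was clamped by hand, its face up to 5 mm before or behind the origin: only touch tells. A pin on it has its axis 20 mm before the face.
- pin: The piston pin to be gauged: plain ground steel cylinder 40 mm diameter, 100 mm long, dark bore in its ends, 0.55 to 0.9 kg, lying on the granite across the base. Origin at its centre, on its axis, 20 mm above the granite; its own y axis is the cylinder's axis, x and z turn as it rolls. Smooth and oiled (friction about 0.3): it rolls freely, and on from a quick push.
- pin_center (a point): The centre of the pin, on its axis (same point as the pin's origin).
- data_key (a joint): Travel of the data key in m: 0 up, 0.006 fully down, springs back; about 5 N to press right down.
- data_key_top (a point): Centre of the top of the data key: a round grey button 30 mm across with a black collar, on a light data sender box (70 x 110 x 26 mm) fixed to the bench on one side of the stand, left or right from run to run.
- vee_block: Bystander: steel vee block 60 x 45 x 40 mm on the bench, on the other side of the stand from the key. Origin at its underside.
- ring_gauge: Bystander: steel ring 36 mm across, 14 mm high, on the right edge of the granite (y about -106 mm). Origin at its underside.
- gauge_block: Bystander: steel block 35 x 9 x 30 mm high standing on the left edge of the granite (y about +112 mm). Origin at its underside.
- spare_pin_a: Bystander: another piston pin, standing on end in the blue tray to the left. Origin at its foot.
- spare_pin_b: Bystander: a third piston pin, standing on end in the same tray. Origin at its foot.
- micrometer: Bystander: outside micrometer lying on the bench to the right. Origin at its underside by the frame.
- plug_gauge: Bystander: double-ended plug gauge, 116 mm long, lying on the bench to the right. Origin at the underside of its handle.
Not all that is in view belongs to the job. There is more than one size of the part that bears data_key; the job needs the largest.

How it is judged:
On the way, in this order (a step that is already met when the one before it is completed fails the run):
1. the pin has rolled over on the stone (turned by more than about 60 degrees) (angle between pin's own z axis and vertical above 1.05 rad).
2. the pin bears lightly (1 N or more) on the back stop, square to it, with the plunger up on it, for 0.4 s (x of pin_center in the frame of back_stop between -0.0265 and -0.0135 m and angle between the y axis of pin and the y axis of back_stop, either way round below 0.05 rad and y of pin_center in the frame of back_stop between -0.035 and 0.035 m and value of joint plunger above 0.0012 m and linear speed of pin below 0.01 m/s and contact force between pin and back_stop above 1 N), for 0.4 s.
3. with the pin in place and let go, the data key is pressed right down (x of pin_center in the frame of back_stop between -0.0265 and -0.0135 m and angle between the y axis of pin and the y axis of back_stop, either way round below 0.05 rad and y of pin_center in the frame of back_stop between -0.035 and 0.035 m and value of joint plunger above 0.0012 m and linear speed of pin below 0.01 m/s and value of joint data_key above 0.0045 m and contact force between the fingers and pin below 0.1 N), for 0.1 s.
At the end, for the whole second after the job is handed in: The pin lies still at the bar of the back stop, its axis 13.5 to 26.5 mm before the stop's origin and square to it within 0.05 rad, its middle within 35 mm of the plunger sideways, the plunger lifted by more than 1.2 mm; the data key is up again (x of pin_center in the frame of back_stop between -0.0265 and -0.0135 m and angle between the y axis of pin and the y axis of back_stop, either way round below 0.05 rad and y of pin_center in the frame of back_stop between -0.035 and 0.035 m and value of joint plunger above 0.0012 m and linear speed of pin below 0.01 m/s and value of joint data_key below 0.002 m); the robot touches nothing.
It fails at once if the pin is rammed into the back stop (more than 12 N) (contact force between pin and back_stop above 12 N).
It fails at once if the pin is lifted off the stone or falls off it (its centre more than 8 mm from its rolling height) (z of pin_center in the frame of comparator above 0.078 m or z of pin_center in the frame of comparator below 0.062 m).
It fails at once if the robot knocks the stand, its dial, plunger or stop (more than 8 N) (contact force between the arm and comparator above 8 N).
It fails at once if a bystander is moved by more than 15 mm (distance of any of vee_block, ring_gauge, gauge_block, spare_pin_a, spare_pin_b, micrometer, plug_gauge from where it was at the start of the episode above 0.015 m).
It also fails if it takes over 72 s, if anything falls off the work surface, if the arm or the gripper's body presses on something with over 40 N, if the wrist force passes 120 N, or if a joint passes its speed limit or range.

### The arm

A 7-joint arm with a two-finger parallel gripper is mounted at the origin on the work surface. World frame = base frame: x ahead of the robot, y to its left, z up, the work surface at z = 0. Lengths are in m, angles in rad, forces in N, time in s.
With the tool pointing down it reaches from about 0.4 to 0.85 m from the base axis. Payload 10.4 kg.
Tool frame: the origin (TCP) lies on the centre line of the jaws, within the pads' length; the fingertips stand 11 mm ahead of it and the grasp point (between the pads) lies 8 mm behind it (tip_reach is the distance from the TCP to the fingertips, in m); z points along the fingers, y is the line along which they close (so a half turn about z gives the same grasp; the last joint's range is limited). The gripper opens to 85 mm and grips with 20 to 120 N. Pads are 22 mm wide; open, the fingers measure 114 mm over their backs; the gripper's body (76 mm by 85 mm) begins 54 mm behind the grasp point. The pads swing forward as they close: fully open they stand 13 mm farther back than shut.
Start: joints at [1.154, 0.332, -0.065, 1.46, 0.022, 1.35, -0.088], TCP at [0.24, -0.577, 0.242] pointing down, gripper open.
Joint ranges: [-2.6, 2.6], [-0.5, 2.12], [-1.47, 1.34], [0.16, 2.42], [-1.27, 4.41], [0.06, 2.06], [-2.6, 2.6]. Speed limits (rad/s): [2.22, 2.22, 2.79, 2.79, 3.14, 3.14, 3.14].

### API

Orientations are given as a unit quaternion [x, y, z, w].
In Python, from workcell import get_obs, camera, hand_in, tip_reach gives the robot as it stands. The module is installed in compiled form; this text tells all that it offers.
- The arm moves only by the tool move_arm, never from a script. Its argument "plan" is a list of rows, each an object with "delta_pos": the shift along the tool's x, y, z in m, a list of three; "turn": the turn, a rotation vector about the tool's x, y, z in rad, a list of three; "fingers": the closure, from 0 (fully open) to 1 (shut). A call has 1 to 12 rows; each row is the pose to reach, as a shift and turn from the pose commanded when the call began, along the tool's axes at that moment; what a row does not reach only later rows make up. A row lasts 1/8 s, in which the tool goes at most 62.5 mm and 10.7 degrees, less where a joint would pass 70% of its speed; a pose out of reach is approached as far as the arm can. A call with a gripper value outside its range is refused whole. The fingers move at their own pace and stop on an object; "force" is the grip in N (left out, the last holds). Time passes only in rows, so rows that repeat a pose let the fingers close. It gives the time, the measured TCP pose, the force, the opening and the grip force at its end, in the units of the state.
- get_obs(): the state, without advancing time (a new reading comes with each control period).
- camera(name): name is "scene" or "top"; returns a dict with "color" (480x640x3 uint8, red, green, blue), "range_z" (480x640 float32, m along the optical axis (not along the pixel's ray), 0 where there is no reading), "fx", "fy", "cx", "cy" (pixels), "k1" (the pictures are not rectified: a ray, as slopes to the right and down, at radius r is drawn at 1 + k1 r^2 times it, then the intrinsics apply), "R" (3x3) and "t" (3): a world point X has camera coordinates R X + t. Camera axes: x right, y down, z forward; pixel columns grow to the right and rows downward; lengths in m; the calibration is good to about 2 mm. A picture is of the moment at which its call begins.
- hand_in(): hands the job in; it is judged then, once.
The state is a dict: "clock": time; "joint_pos": joint angles; "joint_velocities": joint speeds; "tau": joint torques, N m; "position": TCP position; "ee_rot": TCP orientation; "ft_force": force on the tool from outside, world axes, zero at the start; "torque": the same for the moment, N m; "grip_width": opening from 0.0 (shut) to 1.0 (fully open); "grasp_force": force on a finger pad.
Only numpy, scipy, OpenCV 4.12 (cv2) and the standard library are available. Lean on these libraries where they do the work, as an engineer would, in place of code of your own. Each camera call takes 0.05 s, during which the arm holds its last target. There are 200 camera calls.

## Working session

There is one attempt and no reset: what is moved stays moved. The work goes in short steps, Python scripts to look and compute and a tool call to move; the robot and the scene stay as the last step left them, time stands still between calls to the robot, and variables do not carry over. Pictures are saved under pics/ and viewed, at most 10 in all, crops included, and the job is handed in when it is done.

Besides the shell and the picture viewer there is one more tool, called after "Emit:" by a JSON object that holds its "api" and its "payload". move_arm: Moves the arm, as the interface text tells. Its arguments: {"type":"object","properties":{"plan":{"type":"array","items":{"type":"object","properties":{"delta_pos":{"type":"array","items":{"type":"number"}},"turn":{"type":"array","items":{"type":"number"}},"fingers":{"type":"number"}}}},"force":{"type":"number"}},"required":["plan"]}

```bash
mkdir -p pics
cat > h.py <<'E'
import numpy as np, cv2
from workcell import get_obs, camera, hand_in, tip_reach
def rays(c,uv):
    K=np.array([[c["fx"],0,c["cx"]],[0,c["fy"],c["cy"]],[0,0,1.]])
    uv=np.asarray(uv,float).reshape(-1,1,2)
    n=cv2.undistortPoints(uv,K,np.array([c["k1"],0,0,0.])).reshape(-1,2)
    return np.c_[n,np.ones(len(n))]
def world(c,uv,z):  # ray onto plane z
    R=np.array(c["R"]);t=np.array(c["t"]);d=rays(c,uv)@R;o=-R.T@t
    return o+d*((z-o[2])/d[:,2])[:,None]
def depth(c,uv):
    uv=np.asarray(uv,int).reshape(-1,2);z=c["range_z"][uv[:,1],uv[:,0]]
    R=np.array(c["R"]);t=np.array(c["t"])
    return (rays(c,uv)*z[:,None]-t)@R
def load(n):
    return np.load(f"{n}.npy",allow_pickle=True).item()
E
python3 - <<'E'
from h import *
print(get_obs(),tip_reach)
for n in("scene","top"):
    c=camera(n);np.save(n+".npy",c,allow_pickle=True);cv2.imwrite(f"pics/{n}0.png",c["color"][:,:,::-1])
    print(n,c["fx"],c["k1"],np.round(-np.array(c["R"]).T@c["t"],3),np.round(c["R"],2).tolist())
E
```

```text
{'clock': 0.0, 'joint_pos': array([ 1.1543954 ,  0.3328621 , -0.06471211,  1.46097375,  0.02159684,
        1.34991104, -0.08854373]), 'joint_velocities': array([ 4.16404753e-04,  4.86459623e-04, -6.58101150e-06, -1.61355824e-04,
       -9.63674651e-04,  5.79918936e-04,  1.28619921e-03]), 'tau': array([-5.73907491e-04, -6.25434494e+01,  4.89726558e-02, -3.91618502e+01,
        1.61136850e-02,  9.89917084e-03,  3.05651406e-05]), 'position': array([ 0.23967014, -0.5768105 ,  0.24150658]), 'ee_rot': array([ 9.80678497e-01,  1.95625031e-01, -1.73334360e-04, -7.08472993e-04]), 'ft_force': array([0.11294846, 0.42186344, 0.45382555]), 'torque': array([-0.05148354,  0.00745407, -0.01108678]), 'grasp_force': 0.0, 'grip_width': 0.9968684661701297} 0.011
scene 443.268011129039 -0.03375962696912634 [ 1.039 -0.536  0.674] [[0.71, 0.7, 0.02], [0.43, -0.42, -0.8], [-0.55, 0.57, -0.61]]
top 453.15028334950244 -0.11452113121235274 [0.43  0.027 1.163] [[-0.02, -1.0, 0.02], [-1.0, 0.02, -0.07], [0.07, -0.02, -1.0]]
```

View pics/scene0.png

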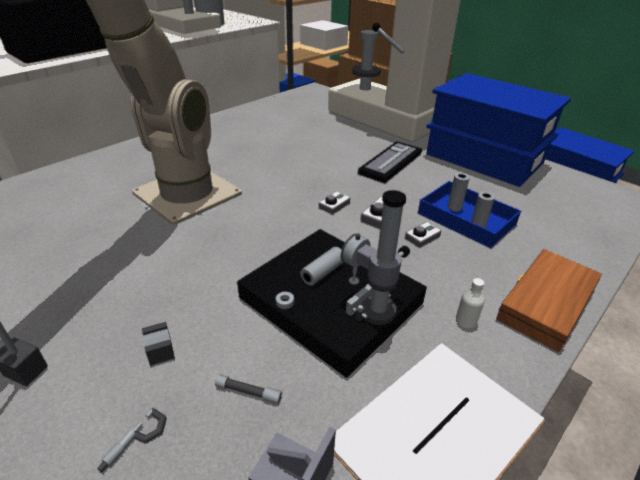

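View pics/top0.png

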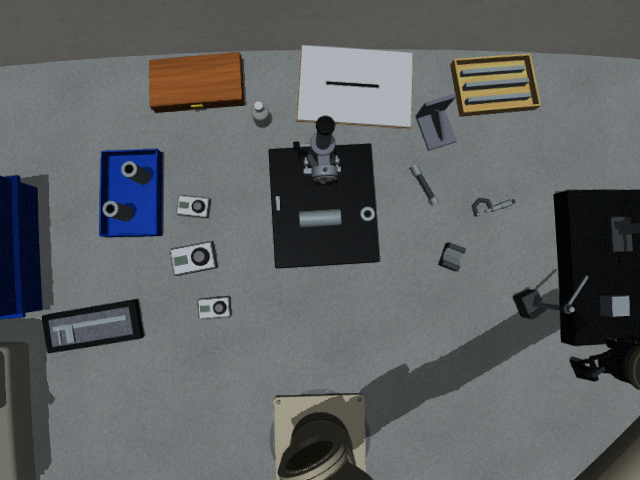

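The top view shows the stand at about (325,205), with the pin at (320,218). There are three candidate senders on the left: (193,206), (193,257) and (214,307). The middle one looks largest. I'll confirm that with an enlarged crop and by measuring.

Run:
```python
from h import *
t=load("top");s=load("scene")
im=t["color"]; cr=cv2.resize(im[180:330,150:390],None,fx=3.3,fy=3.3,interpolation=cv2.INTER_CUBIC);cv2.imwrite("pics/crop.png",cr[:,:,::-1])
cr=cv2.resize(s["color"][180:340,230:450],None,fx=3.5,fy=3.5,interpolation=cv2.INTER_CUBIC);cv2.imwrite("pics/crop_s.png",cr[:,:,::-1])
# granite
g=im.max(2)<22; m=np.zeros_like(g); m[130:280,255:390]=g[130:280,255:390]
m=cv2.morphologyEx(m.astype(np.uint8),cv2.MORPH_OPEN,np.ones((3,3)))
cn=max(cv2.findContours(m,0,2)[0],key=cv2.contourArea);P=world(t,cn.reshape(-1,2),.05)
h=cv2.convexHull(cn);print("px rect",cv2.minAreaRect(h), cv2.approxPolyDP(h,6,True).reshape(-1,2).tolist())
r=cv2.minAreaRect((P[:,:2]*1000).astype(np.float32));print("granite mm",r)
print("depth granite",depth(t,[[290,240],[360,240],[290,180]]).round(4))
# senders
hsv=cv2.cvtColor(im,cv2.COLOR_RGB2HSV)
w=((hsv[:,:,1]<40)&(hsv[:,:,2]>170)).astype(np.uint8); w[:, :160]=0; w[:,250:]=0; w[:180]=0;w[330:]=0
for c in cv2.findContours(cv2.morphologyEx(w,cv2.MORPH_CLOSE,np.ones((3,3))),0,2)[0]:
    if cv2.contourArea(c)>100:
        r=cv2.minAreaRect((world(t,c.reshape(-1,2),.026)[:,:2]*1000).astype(np.float32));print("sender",cv2.boundingRect(c),r)
# pin
p=(im.min(2)>70).astype(np.uint8); p2=np.zeros_like(p);p2[203:235,290:350]=p[203:235,290:350]
c=max(cv2.findContours(p2,0,2)[0],key=cv2.contourArea);print("pin px",cv2.minAreaRect(c))
for z in(.07,.09): print("pin",z,cv2.minAreaRect((world(t,c.reshape(-1,2),z)[:,:2]*1000).astype(np.float32)))
print("pin depth",depth(t,[[305,218],[320,218],[335,218]]).round(4))
```

```text
px rect ((298.38677978515625, 150.3480987548828), (17.690399169921875, 10.554777145385742), 41.987213134765625) [[294, 142], [307, 151], [302, 158]]
granite mm ((731.5269165039062, 37.04444885253906), (44.862632751464844, 26.778335571289062), 46.06061935424805)
depth granite [[ 0.5068  0.0623  0.0499]
 [ 0.5026 -0.1101  0.0517]
 [ 0.6556  0.0592  0.0533]]
sender (199, 298, 30, 20) ((343.7649841308594, 259.203125), (42.42243194580078, 72.14816284179688), 3.6206858158111572)
sender (172, 243, 41, 31) ((469.0847473144531, 310.8666687011719), (60.691593170166016, 98.23954772949219), 9.4965181350708)
sender (178, 196, 28, 20) ((601.68408203125, 309.9593200683594), (70.85686492919922, 42.51325607299805), 82.10847473144531)
pin px ((319.67230224609375, 217.60154724121094), (14.144854545593262, 41.325164794921875), 86.8201675415039)
pin 0.07 ((558.2133178710938, -11.47531509399414), (34.55828094482422, 100.48412322998047), 1.910595178604126)
pin 0.09 ((555.8629760742188, -10.765632629394531), (33.925724029541016, 98.64496612548828), 1.910628080368042)
pin depth [[ 0.5562  0.0243  0.0857]
 [ 0.5551 -0.0115  0.0875]
 [ 0.554  -0.0472  0.0904]]
```

View pics/crop.png

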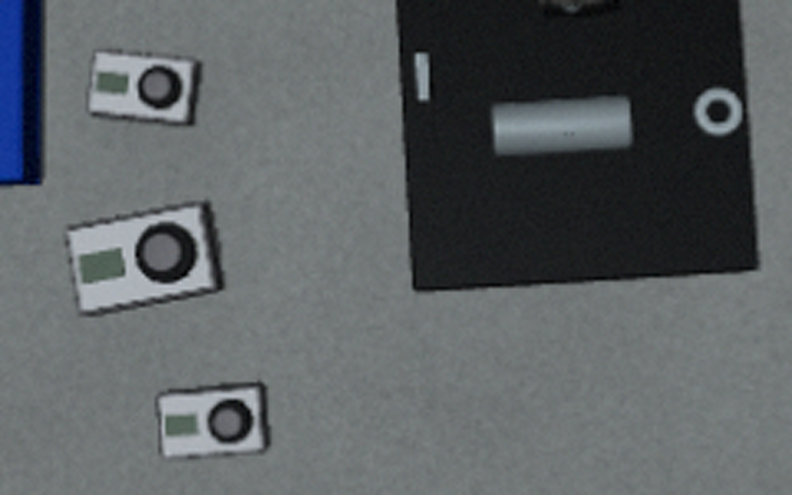

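View pics/crop_s.png

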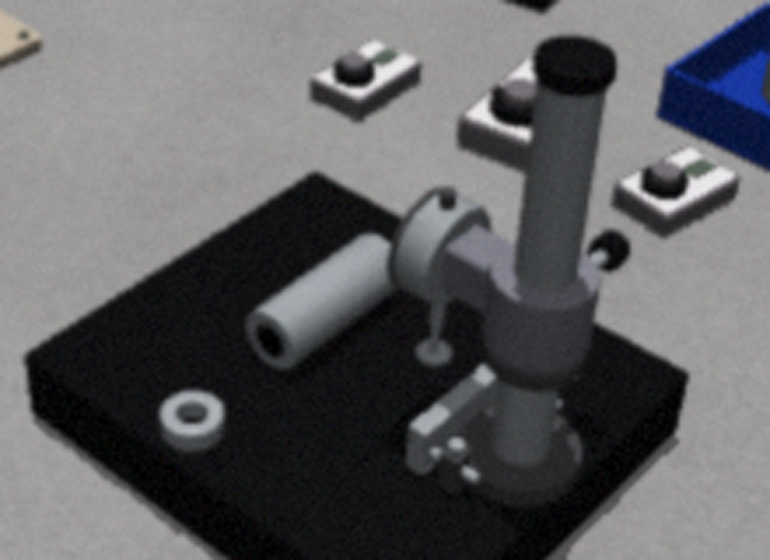

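The crop shows the middle sender at top-view (193,257) is the largest: its case measures about 61x98 mm against 42x72 mm for the other two. Its grey button is at about (200,256). In the scene view the pin lies at about (322,265) and the button at about (378,208). Next I'll measure the granite's pose, the key and the pin from both views.

Run:
```python
from h import *
t=load("top");s=load("scene")
def tri(a,b):
    A=[];B=[]
    for c,p in((t,a),(s,b)):
        R=np.array(c["R"]);d=(rays(c,[p])@R)[0];d/=np.linalg.norm(d);o=-R.T@np.array(c["t"]);M=np.eye(3)-np.outer(d,d);A.append(M);B.append(M@o)
    x=np.linalg.solve(sum(A),sum(B));return x.round(4),[round(float(np.linalg.norm(M@x-b)),4) for M,b in zip(A,B)]
im=t["color"]
g=(im.max(2)<50).astype(np.uint8); m=np.zeros_like(g); m[135:280,258:390]=g[135:280,258:390]
cn=max(cv2.findContours(m,0,1)[0],key=cv2.contourArea).reshape(-1,2)
P=world(t,cn,.05)[:,:2]
print(cv2.boundingRect(cn))
def edge(sel,n):
    l=cv2.fitLine(P[sel].astype(np.float32),cv2.DIST_HUBER,0,.003,.001).ravel();print(n,sel.sum(),l.round(4),"ang x",round(float(np.degrees(np.arctan2(l[1],l[0]))),2));return l
u,v=cn.T
# image: left edge from (269,149) to (275,267)
L=edge((u<278)&(v>155)&(v<260),"left(+y)");Rr=edge((u>368)&(v>150)&(v<255),"right(-y)");F=edge((v>258)&(u>280)&(u<372),"front");B=edge((v<152)&(((u>274)&(u<296))|((u>345)&(u<366))),"back")
def X(a,b):
    q=np.linalg.solve(np.c_[a[:2],-b[:2]],b[2:]-a[2:]);return a[2:]+q[0]*a[:2]
C=[X(F,L),X(F,Rr),X(B,Rr),X(B,L)];print("corners",np.round(C,4).tolist(),"sides",[round(float(np.linalg.norm(C[i]-C[i-1])),4) for i in range(4)])
c=np.mean(C,0);ax=(C[2]+C[3]-C[0]-C[1]);yaw=np.arctan2(ax[1],ax[0]);print("centre",c.round(4),"yaw deg",np.degrees(yaw).round(2))
np.save("st.npy",np.r_[c,yaw])
# corner heights by 2 views
print("front-left corner scene px?")
Rm=np.array(s["R"])
def proj(c,X):
    p=np.array(c["R"])@X+c["t"];n=p[:2]/p[2];n=n*(1+c["k1"]*(n@n));return np.array([c["fx"]*n[0]+c["cx"],c["fy"]*n[1]+c["cy"]]).round(1)
for q in C:print("corner in scene",proj(s,np.r_[q,.05]))
# key: grey disc, inside black collar
def blob(im,box,lo,hi):
    x0,y0,x1,y1=box;sub=im[y0:y1,x0:x1].astype(int)
    m=((sub.max(2)>=lo)&(sub.max(2)<=hi)&(np.ptp(sub,axis=2)<25)).astype(np.uint8)
    n,l,st,ce=cv2.connectedComponentsWithStats(m);return [(st[i].tolist(),(ce[i]+[x0,y0]).round(2).tolist()) for i in range(1,n) if st[i][4]>12]
print("top key",blob(im,(190,245,211,268),75,150))
print("scene key",blob(s["color"],(366,199,385,214),60,150))
print(s["color"][200:214,366:386].max(2))
print("key depth top",depth(t,[[199,256],[200,256],[201,257]]).round(4))
print("dial top-view depth",depth(t,[[325,172],[326,180]]).round(4))
co,si=np.cos(yaw),np.sin(yaw);Rz=np.array([[co,-si],[si,co]])
for n,q in(("plunger",(.055,0)),("stop",(.075,0)),("dialfront",(.039,0))):
    w=c+Rz@q;print(n,w.round(4), "px top",proj(t,np.r_[w,.09]),"scene",proj(s,np.r_[w,.0875]))
print("pin local",(Rz.T@(np.array([.5575,-.0114])-c)).round(4))
```

```text
(269, 142, 111, 126)
left(+y) 104 [0.9992 0.0395 0.6038 0.1062] ang x 2.26
right(-y) 104 [ 0.9993  0.0368  0.5959 -0.1496] ang x 2.11
front 91 [ 0.0363 -0.9993  0.4471 -0.0945] ang x -87.92
back 46 [ 0.0386 -0.9993  0.7404 -0.0029] ang x -87.79
corners [[0.4399999976158142, 0.09969999641180038], [0.44929999113082886, -0.15489999949932098], [0.7458000183105469, -0.14399999380111694], [0.7360000014305115, 0.11140000075101852]] sides [0.2961, 0.2548, 0.2967, 0.2557]
centre [ 0.5928 -0.022 ] yaw deg 2.19
front-left corner scene px?
corner in scene [319.9 228.3]
corner in scene [237.8 279.8]
corner in scene [348.6 359.2]
corner in scene [426.2 285.5]
top key [([8, 2, 12, 9, 15], [204.6, 249.47]), ([4, 6, 11, 11, 94], [198.61, 255.97])]
scene key [([0, 0, 18, 15, 88], [376.18, 205.12])]
[[154 154 152 155 151 153 154 154 156 149 172 204 227 230 230 210 124  37
   11   5]
 [153 153 152 154 154 152 153 153 145 173 206 225 228 229 229 227 160  66
   14  14]
 [153 155 158 155 154 151 149 144 151 176 183 182 181 181 192 205 163  79
   22  11]
 [154 149 156 155 150 143 144 159 151 144 134 124 125
[... 572 characters left out ...]
 21  22  34  35  37  39  41  35  36  41  51
   58  61]
 [231 231 228 171  73  22  14  16  20  22  17  23  29  26  23  20  41  52
   55  61]
 [231 232 231 209 131  40   7  10   7  13  15  18  23  19  22  29  43  56
   58  62]
 [227 230 231 227 187 102  36  16  11   9  12  16  11  17  14  24  45  54
   58  63]]
key depth top [[0.4725 0.2877 0.0489]
 [0.4725 0.2849 0.0499]
 [0.4699 0.2824 0.0501]]
dial top-view depth [[ 0.6431 -0.0211  0.1936]
 [ 0.6347 -0.0252  0.1475]]
plunger [ 0.6477 -0.0199] px top [322.5 179.5] scene [353.8 281.7]
stop [ 0.6677 -0.0191] px top [322.  171.3] scene [362.  286.5]
dialfront [ 0.6318 -0.0205] px top [323.  186.1] scene [347.5 277.9]
pin local [-0.0349  0.0119]
```

The stand fits well: sides 297x255 mm, yaw 2.2°. The predicted plunger tip at (354,282) in the scene view matches the image. Now the move helper, plus a clearance check for the path.

```bash
cat >> h.py <<'E'
from scipy.spatial.transform import Rotation as Ro
def to_world(q):   # stand frame -> world
    cx,cy,y=np.load("st.npy");return np.r_[np.array([cx,cy])+Ro.from_euler("z",y).as_matrix()[:2,:2]@np.array(q[:2]),q[2]]
def tool(yaw,tilt): # tool x ahead at heading yaw, leaning back by tilt (deg)
    return Ro.from_euler("z",yaw,degrees=True)*Ro.from_euler("x",180,degrees=True)*Ro.from_euler("y",tilt,degrees=True)
def go(pos,rot):
    o=get_obs();c=Ro.from_quat(o["ee_rot"])
    print("delta",c.inv().apply(np.array(pos)-o["position"]).round(4),"turn",(c.inv()*rot).as_rotvec().round(4),"tool z",rot.as_matrix()[:,2].round(2))
def st():
    o=get_obs();c=Ro.from_quat(o["ee_rot"]);cx,cy,y=np.load("st.npy")
    l=Ro.from_euler("z",-y).apply(o["position"]-[cx,cy,0]);z=c.as_matrix()
    print("clk",round(o["clock"],2),"pos",o["position"].round(4),"local",l.round(4),"F",o["ft_force"].round(2),"grip",round(o["grip_width"],3),"z",z[:,2].round(3),"x",z[:,0].round(3))
E
python3 - <<'E'
from h import *
t=load("top")
for n,b in(("stick",(512,265,600,325)),("plate",(556,195,640,340)),("bench",(390,280,470,330)),("grip",(570,340,640,385))):
    uv=np.array([(u,v) for u in range(b[0],b[2]) for v in range(b[1],b[3]) if t["range_z"][v,u]>0])
    P=depth(t,uv);print(n,P.min(0).round(3),P.max(0).round(3),np.median(P,0).round(3))
print(cv2.Rodrigues(np.eye(3))[0].ravel()); go([.38,-.20,.10],tool(2.1,0)); go([.38,-.20,.10],tool(2.1,40)); go([.40,-.28,.242],tool(2.1,0))
E
```

```text
stick [ 0.268 -0.728 -0.007] [ 0.43  -0.512  0.23 ] [ 0.351 -0.628  0.04 ]
plate [ 0.228 -0.865 -0.006] [ 0.614 -0.535  0.337] [ 0.418 -0.722  0.07 ]
bench [ 0.267 -0.403 -0.008] [ 0.401 -0.186  0.009] [ 0.334 -0.292 -0.   ]
grip [ 0.089 -0.863 -0.007] [ 0.278 -0.503  0.454] [ 0.226 -0.549  0.321]
[0. 0. 0.]
delta [ 0.2742 -0.294   0.142 ] turn [-1.200e-03  3.000e-04  3.571e-01] tool z [ 0. -0. -1.]
delta [ 0.2742 -0.294   0.142 ] turn [-0.1258  0.6909  0.342 ] tool z [ 0.64  0.02 -0.77]
delta [ 2.619e-01 -2.126e-01 -1.000e-04] turn [-1.200e-03  3.000e-04  3.571e-01] tool z [ 0. -0. -1.]
```

Emit:
{"api": "move_arm", "payload": {"plan": [{"delta_pos": [0.03,-0.07,-0.06],"turn": [0,0,0],"fingers": 0.3},{"delta_pos": [0.06,-0.13,-0.08],"turn": [0,0,0.1],"fingers": 0.3},{"delta_pos": [0.12,-0.19,-0.06],"turn": [0,0,0.2],"fingers": 0.3},{"delta_pos": [0.19,-0.24,0.0],"turn": [0,0,0.357],"fingers": 0.3},{"delta_pos": [0.25,-0.29,0.06],"turn": [0,0,0.357],"fingers": 0.3},{"delta_pos": [0.274,-0.294,0.12],"turn": [0,0,0.357],"fingers": 0.3},{"delta_pos": [0.274,-0.294,0.18],"turn": [0,0,0.357],"fingers": 0.3},{"delta_pos": [0.274,-0.294,0.212],"turn": [0,0,0.357],"fingers": 0.3},{"delta_pos": [0.274,-0.294,0.212],"turn": [0,0,0.357],"fingers": 0.3},{"delta_pos": [0.274,-0.294,0.212],"turn": [0,0,0.357],"fingers": 0.3}], "force": 30}}

```text
clock: 1.35
position: [0.3782, -0.1978, 0.0272]
ee_rot: [1.0, 0.02, -0.003, -0.002]
ft_force: [0.9, -0.0, 0.8]
grip_width: 0.701
grasp_force: 0.0
```

```bash
python3 -c "
from h import *
st()"
```

```text
clk 1.35 pos [ 0.3782 -0.1978  0.0272] local [-0.2212 -0.1675  0.0272] F [ 0.88 -0.05  0.75] grip 0.701 z [-0.006  0.004 -1.   ] x [ 0.999  0.04  -0.005]
```

Emit:
{"api": "move_arm", "payload": {"plan": [{"delta_pos": [0,0,0.008],"turn": [0,0,0],"fingers": 0.3},{"delta_pos": [0,0,0.014],"turn": [0,0,0],"fingers": 0.3},{"delta_pos": [0,0,0.016],"turn": [0,0,0],"fingers": 0.3},{"delta_pos": [0,0,0.016],"turn": [0,0,0],"fingers": 0.3}]}}

```text
clock: 1.85
position: [0.3803, -0.2011, 0.0149]
ee_rot: [1.0, 0.018, 0.0, 0.0]
ft_force: [-0.9, -0.7, 0.3]
grip_width: 0.702
grasp_force: 0.0
```

Emit:
{"api": "move_arm", "payload": {"plan": [{"delta_pos": [0,0,0.002],"turn": [0,0,0],"fingers": 0.3},{"delta_pos": [0,0,0.003],"turn": [0,0,0],"fingers": 0.3}]}}

```text
clock: 2.1
position: [0.3801, -0.2006, 0.0114]
ee_rot: [1.0, 0.018, 0.0, 0.0]
ft_force: [0.5, 0.1, 0.3]
grip_width: 0.703
grasp_force: 0.0
```

Emit:
{"api": "move_arm", "payload": {"plan": [{"delta_pos": [0,0,0.002],"turn": [0,0,0],"fingers": 0.3},{"delta_pos": [0,0,0.003],"turn": [0,0,0],"fingers": 0.3}]}}

```text
clock: 2.35
position: [0.38, -0.2005, 0.0082]
ee_rot: [1.0, 0.018, -0.0, -0.0]
ft_force: [0.2, 0.7, 0.2]
grip_width: 0.698
grasp_force: 0.0
```

Emit:
{"api": "move_arm", "payload": {"plan": [{"delta_pos": [0,0,0.001],"turn": [0,0,0],"fingers": 0.3},{"delta_pos": [0,0,0.002],"turn": [0,0,0],"fingers": 0.3}]}}

```text
clock: 2.6
position: [0.3801, -0.2006, 0.0063]
ee_rot: [1.0, 0.018, 0.0, 0.0]
ft_force: [-0.7, -0.1, -0.0]
grip_width: 0.696
grasp_force: 0.0
```

Emit:
{"api": "move_arm", "payload": {"plan": [{"delta_pos": [0,0,0.001],"turn": [0,0,0],"fingers": 0.3},{"delta_pos": [0,0,0.002],"turn": [0,0,0],"fingers": 0.3}]}}

```text
clock: 2.85
position: [0.3802, -0.2006, 0.0058]
ee_rot: [1.0, 0.018, -0.0, 0.0]
ft_force: [-14.6, 7.6, 44.9]
grip_width: 0.702
grasp_force: 23.0
```

Emit:
{"api": "move_arm", "payload": {"plan": [{"delta_pos": [0,0,0.001],"turn": [0,0,0],"fingers": 0.3},{"delta_pos": [0,0,0.002],"turn": [0,0,0],"fingers": 0.3}]}}

```text
clock: 3.1
position: [0.3802, -0.2007, 0.0056]
ee_rot: [1.0, 0.018, -0.001, 0.001]
ft_force: [-28.5, 15.0, 83.8]
grip_width: 0.698
grasp_force: 41.9
```

The bench touch shows the fingertips stand 6 mm ahead of the TCP at this opening, and the arm is stiff, about 20 N/mm. The next script works out the approach and finds the bar edges in the images.

Run:
```python
from h import *
st()
go(to_world([-.095,.012,.15]),tool(2.2,40))
o=get_obs();R=tool(2.2,40)
# after that: descend in tool axes
print("up .08 m & forward in tilted tool axes: down 81mm =",R.inv().apply([0,0,-.081]).round(4),"fwd 10mm =",R.inv().apply(np.r_[np.cos(.0384),np.sin(.0384),0]*.01).round(5))
t=load("top");s=load("scene")
cv2.imwrite("pics/bar.png",np.hstack([cv2.resize(c["color"][b[1]:b[3],b[0]:b[2]],(400,400),interpolation=cv2.INTER_CUBIC) for c,b in((t,(295,145,351,201)),(s,(332,265,388,321)))])[:,:,::-1])
def proj(c,X):
    p=np.array(c["R"])@X+c["t"];n=p[:2]/p[2];n=n*(1+c["k1"]*(n@n));return np.array([c["fx"]*n[0]+c["cx"],c["fy"]*n[1]+c["cy"]])
for x in(.075,.087):
  for y in(-.045,.045):
    w=to_world([x,y,.082]);print(x,y,"top crop",((proj(t,w)-[295,145])*400/56).round(),"scene crop",((proj(s,w)-[332,265])*400/56+[400,0]).round())
```

```text
clk 3.1 pos [ 0.3802 -0.2007  0.0056] local [-0.2192 -0.1705  0.0056] F [-28.5   14.99  83.8 ] grip 0.698 z [-0.002 -0.001 -1.   ] x [ 0.999  0.037 -0.002]
delta [ 0.1236 -0.1825 -0.1448] turn [ 0.0018  0.7001 -0.0013] tool z [ 0.64  0.02 -0.77]
up .08 m & forward in tilted tool axes: down 81mm = [-0.0521 -0.      0.062 ] fwd 10mm = [ 0.00766 -0.       0.00643]
0.075 -0.045 top crop [324. 186.] scene crop [508. 254.]
0.075 0.045 top crop [ 59. 201.] scene crop [711.  88.]
0.087 -0.045 top crop [322. 151.] scene crop [543. 277.]
0.087 0.045 top crop [ 57. 166.] scene crop [746. 107.]
```

View pics/bar.png

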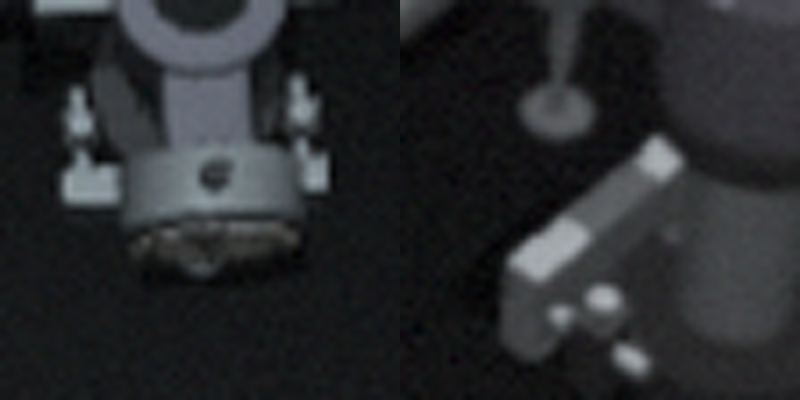

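The top crop shows the bar ends at rows 165–205 and 150–192, so its face is about 0–2 mm in front of nominal. That's consistent with the scene crop. Now I'll lift and go behind the pin with a 40° tilt.

Emit:
{"api": "move_arm", "payload": {"plan": [{"delta_pos": [0,0,-0.05],"turn": [0,0,0],"fingers": 0.3},{"delta_pos": [0,0,-0.11],"turn": [0,0.17,0],"fingers": 0.3},{"delta_pos": [0,-0.05,-0.148],"turn": [0,0.35,0],"fingers": 0.3},{"delta_pos": [0.02,-0.11,-0.148],"turn": [0,0.53,0],"fingers": 0.3},{"delta_pos": [0.06,-0.16,-0.148],"turn": [0,0.7,0],"fingers": 0.3},{"delta_pos": [0.1,-0.1825,-0.148],"turn": [0,0.7,0],"fingers": 0.3},{"delta_pos": [0.1236,-0.1825,-0.148],"turn": [0,0.7,0],"fingers": 0.3},{"delta_pos": [0.1236,-0.1825,-0.148],"turn": [0,0.7,0],"fingers": 0.3},{"delta_pos": [0.1236,-0.1825,-0.148],"turn": [0,0.7,0],"fingers": 0.3},{"delta_pos": [0.1236,-0.1825,-0.148],"turn": [0,0.7,0],"fingers": 0.3}]}}

```text
clock: 4.35
position: [0.4967, -0.0147, 0.1507]
ee_rot: [0.939, 0.017, 0.343, -0.006]
ft_force: [-0.3, 0.4, 0.7]
grip_width: 0.699
grasp_force: 0.0
```

```bash
python3 -c "
from h import *
st(); go(to_world([-.095,.012,.069]),tool(2.2,40))
print(get_obs()['joint_pos'].round(2))"
```

```text
clk 4.35 pos [ 0.4967 -0.0147  0.1507] local [-0.0957  0.011   0.1507] F [-0.26  0.41  0.73] grip 0.699 z [ 0.644  0.023 -0.765] x [0.764 0.027 0.645]
delta [-0.0521 -0.001   0.0629] turn [ 0.0019 -0.0023 -0.0025] tool z [ 0.64  0.02 -0.77]
[ 1.26 -0.46 -1.13  2.41 -1.24  0.48 -0.49]
```

Emit:
{"api": "move_arm", "payload": {"plan": [{"delta_pos": [0.0077,0,0.0064],"turn": [0,0,0],"fingers": 0.3},{"delta_pos": [-0.01,0,0.027],"turn": [0,0,0],"fingers": 0.3},{"delta_pos": [-0.027,-0.001,0.048],"turn": [0,0,0],"fingers": 0.3},{"delta_pos": [-0.039,-0.001,0.062],"turn": [0,0,0],"fingers": 0.3},{"delta_pos": [-0.0448,-0.001,0.069],"turn": [0,0,0],"fingers": 0.3},{"delta_pos": [-0.0448,-0.001,0.069],"turn": [0,0,0],"fingers": 0.3},{"delta_pos": [-0.0448,-0.001,0.069],"turn": [0,0,0],"fingers": 0.3}]}}

```text
clock: 5.22
position: [0.5128, -0.015, 0.0843]
ee_rot: [0.942, 0.017, 0.336, -0.009]
ft_force: [0.7, 0.7, 0.3]
grip_width: 0.699
grasp_force: 0.0
```

```bash
python3 -c "
from h import *
st(); print(get_obs()['joint_pos'].round(2)); go(to_world([-.085,.012,.069]),tool(2.2,40))
s=camera('scene');np.save('s1.npy',s)
cv2.imwrite('pics/s1.png',cv2.resize(s['color'][190:340,230:430],(800,600),interpolation=cv2.INTER_CUBIC)[:,:,::-1])"
```

```text
clk 5.22 pos [ 0.5128 -0.015   0.0843] local [-0.0797  0.01    0.0843] F [0.67 0.7  0.29] grip 0.699 z [ 0.632  0.028 -0.775] x [0.774 0.027 0.633]
[ 1.47 -0.03 -1.47  2.42 -0.86  0.07 -0.7 ]
delta [-0.0138 -0.0019  0.0085] turn [-0.0034  0.0133 -0.0028] tool z [ 0.64  0.02 -0.77]
```

View pics/s1.png

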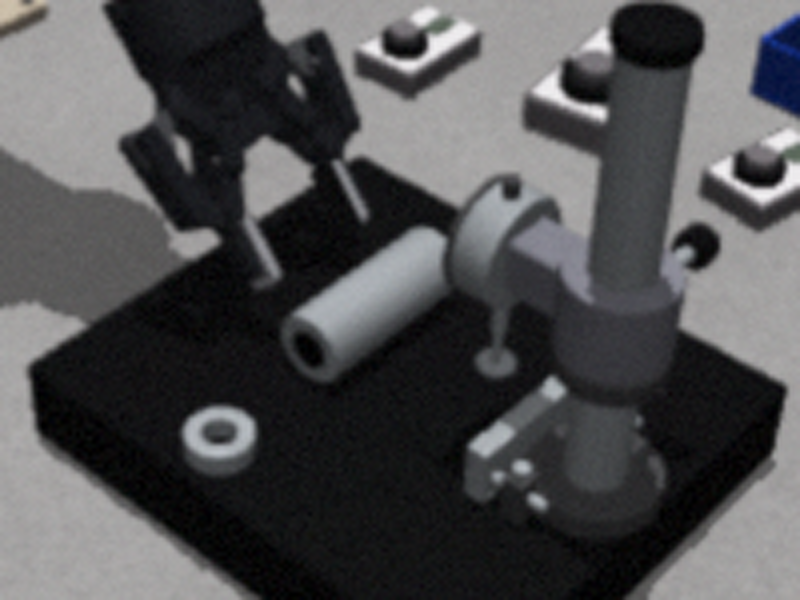

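The picture shows the tilted fingers behind the pin, about 20 mm clear. The arm is at its joint limits this close to the base at 40°, so I'll reduce the tilt to about 28° for the first stretch.

Emit:
{"api": "move_arm", "payload": {"plan": [{"delta_pos": [0.0016,0,-0.0019],"turn": [0,-0.1,0],"fingers": 0.3},{"delta_pos": [0.0016,0,-0.0019],"turn": [0,-0.2,0],"fingers": 0.3},{"delta_pos": [0.0016,0,-0.0019],"turn": [0,-0.2,0],"fingers": 0.3},{"delta_pos": [0.0016,0,-0.0019],"turn": [0,-0.2,0],"fingers": 0.3},{"delta_pos": [0.0016,0,-0.0019],"turn": [0,-0.2,0],"fingers": 0.3},{"delta_pos": [0.0016,0,-0.0019],"turn": [0,-0.2,0],"fingers": 0.3}]}}

```text
clock: 6.02
position: [0.5125, -0.0136, 0.0867]
ee_rot: [0.97, 0.019, 0.24, -0.007]
ft_force: [-0.3, 0.4, -0.1]
grip_width: 0.698
grasp_force: 0.0
```

```bash
python3 -c "
from h import *
st(); print(get_obs()['joint_pos'].round(2)); go(to_world([-.085,.012,.0715]),tool(2.2,28.5))
print(tool(2.2,28.5).inv().apply(np.r_[np.cos(.0384),np.sin(.0384),0]*.01).round(5))"
```

```text
clk 6.03 pos [ 0.5125 -0.0136  0.0867] local [-0.0799  0.0114  0.0867] F [-0.34  0.4  -0.13] grip 0.698 z [ 0.466  0.023 -0.884] x [0.884 0.034 0.467]
[ 1.19  0.07 -1.24  2.27  0.16  0.36 -1.7 ]
delta [-0.0116 -0.0006  0.0111] turn [-0.0049  0.012   0.0001] tool z [ 0.48  0.02 -0.88]
[ 0.00879 -0.       0.00477]
```

Emit:
{"api": "move_arm", "payload": {"plan": [{"delta_pos": [-0.006,0,0.005],"turn": [0,0,0],"fingers": 0.3},{"delta_pos": [-0.0116,-0.0006,0.0111],"turn": [-0.005,0.012,0],"fingers": 0.3},{"delta_pos": [-0.0116,-0.0006,0.0111],"turn": [-0.005,0.012,0],"fingers": 0.3},{"delta_pos": [-0.0116,-0.0006,0.0111],"turn": [-0.005,0.012,0],"fingers": 0.3}]}}

```text
clock: 6.52
position: [0.5079, -0.0139, 0.0719]
ee_rot: [0.969, 0.018, 0.246, -0.004]
ft_force: [-0.4, 1.0, 0.2]
grip_width: 0.698
grasp_force: 0.0
```

```bash
python3 -c "
from h import *
st(); print(get_obs()['joint_pos'].round(2)); go(to_world([-.085,.012,.0715]),tool(2.2,28.5))"
```

```text
clk 6.53 pos [ 0.5079 -0.0139  0.0719] local [-0.0845  0.0113  0.0719] F [-0.37  1.05  0.23] grip 0.698 z [ 0.477  0.017 -0.879] x [0.878 0.033 0.477]
[ 1.12  0.09 -1.18  2.3   0.28  0.31 -1.82]
delta [-0.0006 -0.0007  0.0002] turn [ 0.0015  0.     -0.0007] tool z [ 0.48  0.02 -0.88]
```

Emit:
{"api": "move_arm", "payload": {"plan": [{"delta_pos": [0.0044,0,0.0024],"turn": [0,0,0],"fingers": 0.3},{"delta_pos": [0.0088,0,0.0048],"turn": [0,0,0],"fingers": 0.3},{"delta_pos": [0.0106,0,0.0057],"turn": [0,0,0],"fingers": 0.3},{"delta_pos": [0.0119,0,0.0064],"turn": [0,0,0],"fingers": 0.3},{"delta_pos": [0.0132,0,0.0072],"turn": [0,0,0],"fingers": 0.3},{"delta_pos": [0.0145,0,0.0079],"turn": [0,0,0],"fingers": 0.3},{"delta_pos": [0.0158,0,0.0086],"turn": [0,0,0],"fingers": 0.3},{"delta_pos": [0.0171,0,0.0093],"turn": [0,0,0],"fingers": 0.3},{"delta_pos": [0.0185,0,0.01],"turn": [0,0,0],"fingers": 0.3},{"delta_pos": [0.0202,0,0.011],"turn": [0,0,0],"fingers": 0.3},{"delta_pos": [0.022,0,0.0119],"turn": [0,0,0],"fingers": 0.3},{"delta_pos": [0.0237,0,0.0129],"turn": [0,0,0],"fingers": 0.3}]}}

```text
clock: 8.02
position: [0.535, -0.0129, 0.0717]
ee_rot: [0.969, 0.018, 0.246, -0.004]
ft_force: [-0.7, -0.3, 0.4]
grip_width: 0.697
grasp_force: 0.2
```

```bash
cat >> h.py <<'E'
def pin(c,box):
    im=c["color"];x0,y0,x1,y1=box;p=np.zeros(im.shape[:2],np.uint8);p[y0:y1,x0:x1]=im.min(2)[y0:y1,x0:x1]>70
    k=max(cv2.findContours(p,0,2)[0],key=cv2.contourArea);r=cv2.minAreaRect((world(c,k.reshape(-1,2),.075)[:,:2]*1000).astype(np.float32))
    cx,cy,y=np.load("st.npy");l=Ro.from_euler("z",-y).apply(np.r_[np.array(r[0])/1000-[cx,cy],0]);print("pin local",l.round(4),"size",np.round(r[1],1),"ang",round(r[2],2),"stand",round(np.degrees(y),2))
E
python3 -c "
from h import *
st(); print(get_obs()['joint_pos'].round(2))
t=camera('top');np.save('t2.npy',t)
pin(load('top'),(290,203,350,235)); pin(t,(290,197,350,235))
cv2.imwrite('pics/t2.png',cv2.resize(t['color'][135:270,265:385],(600,675),interpolation=cv2.INTER_CUBIC)[:600,:,::-1])"
```

```text
clk 8.03 pos [ 0.535  -0.0129  0.0717] local [-0.0574  0.0113  0.0717] F [-0.74 -0.27  0.37] grip 0.697 z [ 0.477  0.017 -0.879] x [0.878 0.033 0.477]
[ 0.97  0.17 -1.06  2.25  0.47  0.34 -1.99]
pin local [-0.0347  0.012   0.    ] size [ 34.4 100. ] ang 1.91 stand 2.19
pin local [-0.027   0.0117  0.    ] size [ 34.  100.1] ang 1.92 stand 2.19
```

View pics/t2.png

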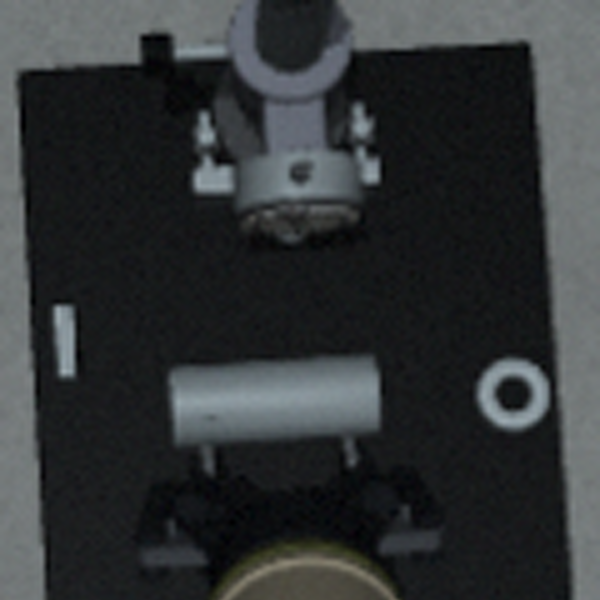

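The pin has rolled 8 mm, squarely, with the fingers centred on it at (208,450) and (352,450) in the crop. Pushing on.

Emit:
{"api": "move_arm", "payload": {"plan": [{"delta_pos": [0.0022,0,0.0012],"turn": [0,0,0],"fingers": 0.3},{"delta_pos": [0.0044,0,0.0024],"turn": [0,0,0],"fingers": 0.3},{"delta_pos": [0.0066,0,0.0036],"turn": [0,0,0],"fingers": 0.3},{"delta_pos": [0.0088,0,0.0048],"turn": [0,0,0],"fingers": 0.3},{"delta_pos": [0.011,0,0.006],"turn": [0,0,0],"fingers": 0.3},{"delta_pos": [0.0132,0,0.0072],"turn": [0,0,0],"fingers": 0.3},{"delta_pos": [0.0154,0,0.0083],"turn": [0,0,0],"fingers": 0.3},{"delta_pos": [0.0176,0,0.0095],"turn": [0,0,0],"fingers": 0.3},{"delta_pos": [0.0198,0,0.0107],"turn": [0,0,0],"fingers": 0.3},{"delta_pos": [0.022,0,0.0119],"turn": [0,0,0],"fingers": 0.3},{"delta_pos": [0.0242,0,0.0131],"turn": [0,0,0],"fingers": 0.3},{"delta_pos": [0.0264,0,0.0143],"turn": [0,0,0],"fingers": 0.3}]}}

```text
clock: 9.57
position: [0.565, -0.0118, 0.0717]
ee_rot: [0.969, 0.018, 0.246, -0.004]
ft_force: [-1.0, 0.1, 0.4]
grip_width: 0.7
grasp_force: 0.2
```

```bash
python3 -c "
from h import *
st(); print(get_obs()['joint_pos'].round(2))
t=camera('top');np.save('t2.npy',t)
pin(t,(290,187,350,235)); go(to_world([-.025,.0115,.0715]),tool(2.2,28.5))"
```

```text
clk 9.57 pos [ 0.565  -0.0118  0.0717] local [-0.0274  0.0112  0.0717] F [-0.96  0.13  0.45] grip 0.7 z [ 0.477  0.017 -0.879] x [0.878 0.033 0.477]
[ 0.86  0.24 -0.98  2.18  0.58  0.38 -2.08]
pin local [0.0033 0.0122 0.    ] size [ 33.8 100.3] ang 1.98 stand 2.19
delta [ 0.0017 -0.0003  0.0013] turn [ 0.0016 -0.0001 -0.0007] tool z [ 0.48  0.02 -0.88]
```

The tool keeps square contact. I'll back off 6 mm and tilt to about 37°, clear of the dial, before going in.

Emit:
{"api": "move_arm", "payload": {"plan": [{"delta_pos": [-0.0053,0,-0.0029],"turn": [0,0,0],"fingers": 0.3},{"delta_pos": [-0.0062,0,-0.0011],"turn": [0,0.1,0],"fingers": 0.3},{"delta_pos": [-0.0062,0,-0.0011],"turn": [0,0.15,0],"fingers": 0.3},{"delta_pos": [-0.0062,0,-0.0011],"turn": [0,0.15,0],"fingers": 0.3},{"delta_pos": [-0.0062,0,-0.0011],"turn": [0,0.15,0],"fingers": 0.3}]}}

```text
clock: 10.25
position: [0.5592, -0.0117, 0.0702]
ee_rot: [0.948, 0.018, 0.318, -0.005]
ft_force: [-0.0, -0.6, 0.6]
grip_width: 0.701
grasp_force: 0.0
```

```bash
python3 -c "
from h import *
st(); print(get_obs()['joint_pos'].round(2))
t=camera('top');np.save('t2.npy',t)
pin(t,(290,187,350,235)); go(to_world([-.033,.0115,.0695]),tool(2.2,37))
print(tool(2.2,37).inv().apply(np.r_[np.cos(.0384),np.sin(.0384),0]*.01).round(5))"
```

```text
clk 10.25 pos [ 0.5592 -0.0117  0.0702] local [-0.0331  0.0116  0.0702] F [-0.   -0.64  0.58] grip 0.701 z [ 0.603  0.021 -0.798] x [0.797 0.031 0.603]
[ 0.63  0.14 -0.71  2.31  0.92  0.12 -2.47]
pin local [0.0052 0.0122 0.    ] size [ 34.3 100.1] ang 1.5 stand 2.19
delta [-0.0004 -0.0002  0.0005] turn [ 0.0019 -0.0015 -0.0001] tool z [ 0.6   0.02 -0.8 ]
[ 0.00799 -0.       0.00602]
```

Emit:
{"api": "move_arm", "payload": {"plan": [{"delta_pos": [0.0006,0,-0.0008],"turn": [0,-0.07,0],"fingers": 0.3},{"delta_pos": [0.0006,0,-0.0008],"turn": [0,-0.07,0],"fingers": 0.3},{"delta_pos": [0.0046,0,0.0022],"turn": [0,-0.07,0],"fingers": 0.3},{"delta_pos": [0.0066,0,0.0037],"turn": [0,-0.07,0],"fingers": 0.3},{"delta_pos": [0.0086,0,0.0052],"turn": [0,-0.07,0],"fingers": 0.3},{"delta_pos": [0.0106,0,0.0067],"turn": [0,-0.07,0],"fingers": 0.3},{"delta_pos": [0.0126,0,0.0082],"turn": [0,-0.07,0],"fingers": 0.3},{"delta_pos": [0.0146,0,0.0097],"turn": [0,-0.07,0],"fingers": 0.3},{"delta_pos": [0.0166,0,0.0112],"turn": [0,-0.07,0],"fingers": 0.3},{"delta_pos": [0.0186,0,0.0127],"turn": [0,-0.07,0],"fingers": 0.3},{"delta_pos": [0.0206,0,0.0142],"turn": [0,-0.07,0],"fingers": 0.3},{"delta_pos": [0.0226,0,0.0158],"turn": [0,-0.07,0],"fingers": 0.3}]}}

```text
clock: 11.8
position: [0.5866, -0.011, 0.0707]
ee_rot: [0.958, 0.018, 0.285, -0.005]
ft_force: [-0.2, -0.6, 0.6]
grip_width: 0.701
grasp_force: 0.2
```

```bash
python3 -c "
from h import *
st(); print(get_obs()['joint_pos'].round(2))
t=camera('top');np.save('t2.npy',t)
pin(t,(290,185,350,235)); go(to_world([0,.0115,.0705]),tool(2.2,33))
print(tool(2.2,33).inv().apply(np.r_[np.cos(.0384),np.sin(.0384),0]*.01).round(5))"
```

```text
clk 11.8 pos [ 0.5866 -0.011   0.0707] local [-0.0058  0.0112  0.0707] F [-0.17 -0.58  0.56] grip 0.701 z [ 0.545  0.019 -0.838] x [0.837 0.032 0.546]
[ 0.7   0.23 -0.8   2.2   0.71  0.26 -2.22]
pin local [0.0245 0.0121 0.    ] size [33.6 99.2] ang 2.69 stand 2.19
delta [ 0.0044 -0.0003  0.0033] turn [ 0.0016 -0.0016 -0.0004] tool z [ 0.54  0.02 -0.84]
[ 0.00839 -0.       0.00545]
```

Emit:
{"api": "move_arm", "payload": {"plan": [{"delta_pos": [0.00105,0,0.00068],"turn": [0,0,0],"fingers": 0.3},{"delta_pos": [0.0021,0,0.00136],"turn": [0,0,0],"fingers": 0.3},{"delta_pos": [0.00315,0,0.00204],"turn": [0,0,0],"fingers": 0.3},{"delta_pos": [0.0042,0,0.00272],"turn": [0,0,0],"fingers": 0.3},{"delta_pos": [0.00525,0,0.0034],"turn": [0,0,0],"fingers": 0.3},{"delta_pos": [0.0063,0,0.00408],"turn": [0,0,0],"fingers": 0.3},{"delta_pos": [0.00735,0,0.00476],"turn": [0,0,0],"fingers": 0.3},{"delta_pos": [0.0084,0,0.00545],"turn": [0,0,0],"fingers": 0.3},{"delta_pos": [0.00945,0,0.00613],"turn": [0,0,0],"fingers": 0.3},{"delta_pos": [0.0105,0,0.00681],"turn": [0,0,0],"fingers": 0.3},{"delta_pos": [0.01155,0,0.00749],"turn": [0,0,0],"fingers": 0.3},{"delta_pos": [0.0126,0,0.00817],"turn": [0,0,0],"fingers": 0.3}]}}

```text
clock: 13.35
position: [0.6015, -0.0104, 0.0708]
ee_rot: [0.958, 0.018, 0.285, -0.005]
ft_force: [-1.3, 0.4, 0.1]
grip_width: 0.7
grasp_force: 0.2
```

```bash
python3 -c "
from h import *
st(); print(get_obs()['joint_pos'].round(2))
t=camera('top');np.save('t3.npy',t);s=camera('scene');np.save('s3.npy',s)
cv2.imwrite('pics/t3.png',np.hstack([cv2.resize(c['color'][b[1]:b[3],b[0]:b[2]],(400,400),interpolation=cv2.INTER_CUBIC) for c,b in((t,(290,150,360,220)),(s,(315,240,385,310)))])[:,:,::-1])"
```

```text
clk 13.35 pos [ 0.6015 -0.0104  0.0708] local [0.0092 0.0112 0.0708] F [-1.28  0.36  0.1 ] grip 0.7 z [ 0.545  0.019 -0.838] x [0.837 0.032 0.546]
[ 0.67  0.26 -0.78  2.16  0.74  0.27 -2.24]
```

View pics/t3.png

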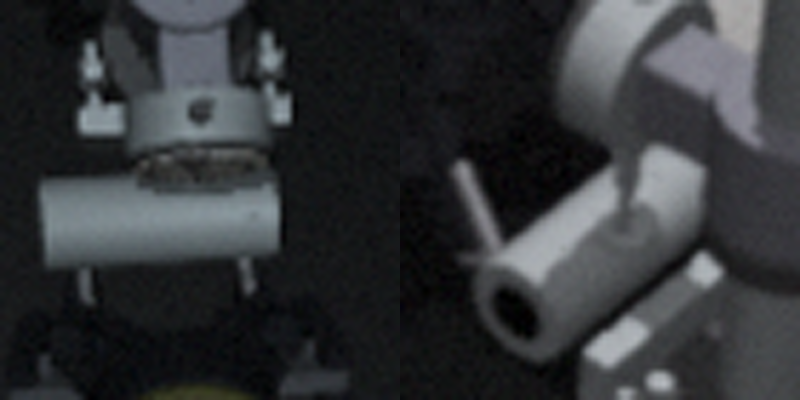

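The top crop shows the pin's far edge at row 182 and the bar's front edge at row 135. That leaves a gap of about 12–17 mm, with the pin going in under the plunger. Advancing 7 mm slowly.

Emit:
{"api": "move_arm", "payload": {"plan": [{"delta_pos": [0.0006,0,0.00038],"turn": [0,0,0],"fingers": 0.3},{"delta_pos": [0.0012,0,0.00076],"turn": [0,0,0],"fingers": 0.3},{"delta_pos": [0.0018,0,0.00115],"turn": [0,0,0],"fingers": 0.3},{"delta_pos": [0.0024,0,0.00153],"turn": [0,0,0],"fingers": 0.3},{"delta_pos": [0.003,0,0.00191],"turn": [0,0,0],"fingers": 0.3},{"delta_pos": [0.0036,0,0.00229],"turn": [0,0,0],"fingers": 0.3}]}}

```text
clock: 14.2
position: [0.6056, -0.0103, 0.0708]
ee_rot: [0.958, 0.018, 0.285, -0.005]
ft_force: [-5.1, 0.1, 3.4]
grip_width: 0.701
grasp_force: 2.5
```

Emit:
{"api": "move_arm", "payload": {"plan": [{"delta_pos": [0.0006,0,0.00038],"turn": [0,0,0],"fingers": 0.3},{"delta_pos": [0.0012,0,0.00076],"turn": [0,0,0],"fingers": 0.3},{"delta_pos": [0.0018,0,0.00115],"turn": [0,0,0],"fingers": 0.3},{"delta_pos": [0.0023,0,0.00148],"turn": [0,0,0],"fingers": 0.3}]}}

```text
clock: 14.7
position: [0.6085, -0.0102, 0.0708]
ee_rot: [0.958, 0.018, 0.285, -0.005]
ft_force: [-3.0, -0.3, 2.3]
grip_width: 0.697
grasp_force: 1.8
```

```bash
python3 -c "
from h import *
st()
t=camera('top');np.save('t4.npy',t);s=camera('scene');np.save('s4.npy',s)
# column profile through left bar end and pin
for n in('t3','t4'):
    c=load(n);g=c['color'].max(2).astype(int)
    print(n,'rows165-200 cols 305-310',g[165:206,304:310].mean(1).round().astype(int).tolist())
    print(n,'x at z.07', [(v,round(float((Ro.from_euler('z',-.0382).apply(world(c,[[307,v]],.072)[0]-[.5928,-.022,0]))[0]),4)) for v in (170,175,180,185)])
    print(n,'x at z.082', [(v,round(float((Ro.from_euler('z',-.0382).apply(world(c,[[307,v]],.082)[0]-[.5928,-.022,0]))[0]),4)) for v in (170,173)])
"
```

```text
clk 14.7 pos [ 0.6085 -0.0102  0.0708] local [0.0162 0.0112 0.0708] F [-3.03 -0.3   2.31] grip 0.697 z [ 0.545  0.019 -0.838] x [0.837 0.032 0.546]
t3 rows165-200 cols 305-310 [42, 49, 65, 112, 146, 155, 154, 154, 97, 31, 33, 27, 24, 24, 23, 34, 77, 103, 115, 124, 132, 138, 141, 144, 141, 134, 125, 115, 104, 92, 75, 51, 44, 44, 44, 41, 42, 42, 27, 16, 18]
t3 x at z.07 [(170, 0.0844), (175, 0.072), (180, 0.0596), (185, 0.0472)]
t3 x at z.082 [(170, 0.0821), (173, 0.0747)]
t4 rows165-200 cols 305-310 [42, 50, 66, 114, 145, 154, 152, 154, 98, 31, 32, 27, 30, 72, 98, 112, 122, 129, 133, 144, 146, 140, 131, 123, 115, 105, 93, 79, 57, 42, 42, 44, 42, 43, 36, 24, 18, 15, 16, 14, 14]
t4 x at z.07 [(170, 0.0844), (175, 0.072), (180, 0.0596), (185, 0.0472)]
t4 x at z.082 [(170, 0.0821), (173, 0.0747)]
```

Profiles on column 307 put the bar face at x≈74.7 mm and the pin's far edge at ≈65–66.5 mm, so the gap is 8–9.5 mm. The plunger resistance of 5 then 3 N shows the pin is climbing in under it. Advancing 5 mm, then small steps.

Emit:
{"api": "move_arm", "payload": {"plan": [{"delta_pos": [0.0006,0,0.00038],"turn": [0,0,0],"fingers": 0.3},{"delta_pos": [0.0012,0,0.00076],"turn": [0,0,0],"fingers": 0.3},{"delta_pos": [0.0018,0,0.00115],"turn": [0,0,0],"fingers": 0.3},{"delta_pos": [0.0024,0,0.00153],"turn": [0,0,0],"fingers": 0.3},{"delta_pos": [0.003,0,0.00191],"turn": [0,0,0],"fingers": 0.3},{"delta_pos": [0.0036,0,0.00229],"turn": [0,0,0],"fingers": 0.3},{"delta_pos": [0.0042,0,0.00272],"turn": [0,0,0],"fingers": 0.3}]}}

```text
clock: 15.68
position: [0.6135, -0.01, 0.0708]
ee_rot: [0.958, 0.018, 0.285, -0.005]
ft_force: [-2.9, 0.2, 2.1]
grip_width: 0.702
grasp_force: 1.6
```

```bash
python3 -c "
from h import *
st()
c=camera('top');g=c['color'].max(2).astype(int);print(g[165:200,304:310].mean(1).round().astype(int).tolist());print(g[165:200,342:346].mean(1).round().astype(int).tolist())
print('front view rows', [(v,round(float((Ro.from_euler('z',-.0382).apply(world(c,[[344,v]],.072)[0]-[.5928,-.022,0]))[0]),4)) for v in (170,175,180,185)])
"
```

```text
clk 15.68 pos [ 0.6135 -0.01    0.0708] local [0.0211 0.0112 0.0708] F [-2.85  0.2   2.09] grip 0.702 z [ 0.545  0.019 -0.838] x [0.837 0.032 0.546]
[41, 50, 64, 113, 146, 152, 153, 155, 97, 30, 32, 69, 100, 112, 121, 130, 142, 154, 157, 150, 135, 123, 113, 104, 94, 78, 54, 38, 38, 38, 40, 41, 35, 26, 17]
[22, 21, 22, 23, 21, 22, 20, 22, 23, 22, 22, 23, 24, 20, 22, 24, 24, 21, 23, 22, 22, 24, 22, 24, 26, 24, 24, 24, 25, 24, 25, 20, 17, 18, 16]
front view rows [(170, 0.0792), (175, 0.0667), (180, 0.0543), (185, 0.042)]
```

Emit:
{"api": "move_arm", "payload": {"plan": [{"delta_pos": [0.00025,0,0.00016],"turn": [0,0,0],"fingers": 0.3},{"delta_pos": [0.0005,0,0.00033],"turn": [0,0,0],"fingers": 0.3},{"delta_pos": [0.00084,0,0.00055],"turn": [0,0,0],"fingers": 0.3},{"delta_pos": [0.00126,0,0.00082],"turn": [0,0,0],"fingers": 0.3},{"delta_pos": [0.00126,0,0.00082],"turn": [0,0,0],"fingers": 0.3}]}}

```text
clock: 16.35
position: [0.615, -0.0099, 0.0709]
ee_rot: [0.958, 0.018, 0.285, -0.005]
ft_force: [-2.7, 0.1, 1.5]
grip_width: 0.697
grasp_force: 1.0
```

```bash
cat > q.py <<'E'
from h import *
st();o=get_obs();print("gf",round(o["grasp_force"],2))
c=camera('top');g=c['color'].max(2).astype(int);print(g[170:181,304:310].mean(1).round().astype(int).tolist())
E
python3 q.py
```

```text
clk 16.35 pos [ 0.615  -0.0099  0.0709] local [0.0227 0.0112 0.0709] F [-2.66  0.13  1.48] grip 0.697 z [ 0.545  0.019 -0.838] x [0.837 0.032 0.546]
gf 1.02
[154, 152, 155, 98, 28, 60, 91, 108, 118, 128, 138]
```

Emit:
{"api": "move_arm", "payload": {"plan": [{"delta_pos": [0.0002,0,0.00014],"turn": [0,0,0],"fingers": 0.3},{"delta_pos": [0.00042,0,0.00027],"turn": [0,0,0],"fingers": 0.3},{"delta_pos": [0.00063,0,0.00041],"turn": [0,0,0],"fingers": 0.3}]}}

```text
clock: 16.77
position: [0.6157, -0.0099, 0.0708]
ee_rot: [0.958, 0.018, 0.285, -0.005]
ft_force: [-3.3, -0.6, 2.5]
grip_width: 0.7
grasp_force: 1.8
```

```bash
python3 q.py
```

```text
clk 16.77 pos [ 0.6157 -0.0099  0.0708] local [0.0233 0.0112 0.0708] F [-3.33 -0.55  2.46] grip 0.7 z [ 0.545  0.019 -0.838] x [0.837 0.032 0.546]
gf 1.79
[153, 152, 154, 97, 33, 67, 96, 108, 120, 129, 140]
```

Emit:
{"api": "move_arm", "payload": {"plan": [{"delta_pos": [0.00013,0,8e-05],"turn": [0,0,0],"fingers": 0.3},{"delta_pos": [0.00027,0,0.00017],"turn": [0,0,0],"fingers": 0.3},{"delta_pos": [0.00027,0,0.00017],"turn": [0,0,0],"fingers": 0.3}]}}

```text
clock: 17.2
position: [0.616, -0.0099, 0.0709]
ee_rot: [0.958, 0.018, 0.285, -0.005]
ft_force: [-2.9, 0.2, 2.8]
grip_width: 0.704
grasp_force: 1.8
```

```bash
python3 q.py
```

```text
clk 17.2 pos [ 0.616  -0.0099  0.0709] local [0.0237 0.0112 0.0709] F [-2.94  0.25  2.75] grip 0.704 z [ 0.545  0.019 -0.838] x [0.837 0.032 0.546]
gf 1.78
[152, 153, 154, 97, 34, 74, 99, 111, 122, 131, 141]
```

Emit:
{"api": "move_arm", "payload": {"plan": [{"delta_pos": [0.00017,0,0.00011],"turn": [0,0,0],"fingers": 0.3},{"delta_pos": [0.00034,0,0.00022],"turn": [0,0,0],"fingers": 0.3},{"delta_pos": [0.00034,0,0.00022],"turn": [0,0,0],"fingers": 0.3}]}}

```text
clock: 17.62
position: [0.6164, -0.0099, 0.0708]
ee_rot: [0.958, 0.018, 0.285, -0.005]
ft_force: [-2.3, -0.7, 2.1]
grip_width: 0.7
grasp_force: 1.3
```

```bash
python3 q.py
```

```text
clk 17.62 pos [ 0.6164 -0.0099  0.0708] local [0.0241 0.0112 0.0708] F [-2.26 -0.67  2.12] grip 0.7 z [ 0.545  0.019 -0.838] x [0.837 0.032 0.546]
gf 1.3
[154, 152, 155, 96, 39, 77, 100, 114, 124, 133, 141]
```

Emit:
{"api": "move_arm", "payload": {"plan": [{"delta_pos": [0.00017,0,0.00011],"turn": [0,0,0],"fingers": 0.3},{"delta_pos": [0.00034,0,0.00022],"turn": [0,0,0],"fingers": 0.3},{"delta_pos": [0.00034,0,0.00022],"turn": [0,0,0],"fingers": 0.3}]}}

```text
clock: 18.05
position: [0.6168, -0.0098, 0.0709]
ee_rot: [0.958, 0.018, 0.285, -0.005]
ft_force: [-1.3, 0.3, 2.3]
grip_width: 0.699
grasp_force: 1.4
```

```bash
python3 q.py
```

```text
clk 18.05 pos [ 0.6168 -0.0098  0.0709] local [0.0245 0.0112 0.0709] F [-1.3   0.3   2.29] grip 0.699 z [ 0.545  0.019 -0.838] x [0.837 0.032 0.546]
gf 1.45
[153, 152, 153, 97, 44, 82, 102, 115, 126, 133, 142]
```

Emit:
{"api": "move_arm", "payload": {"plan": [{"delta_pos": [0.00015,0,0.0001],"turn": [0,0,0],"fingers": 0.3},{"delta_pos": [0.0003,0,0.0002],"turn": [0,0,0],"fingers": 0.3},{"delta_pos": [0.0003,0,0.0002],"turn": [0,0,0],"fingers": 0.3}]}}

```text
clock: 18.48
position: [0.6172, -0.0098, 0.0709]
ee_rot: [0.958, 0.018, 0.285, -0.005]
ft_force: [-2.0, -0.6, 0.9]
grip_width: 0.702
grasp_force: 1.4
```

```bash
python3 q.py
```

```text
clk 18.48 pos [ 0.6172 -0.0098  0.0709] local [0.0249 0.0112 0.0709] F [-2.   -0.59  0.93] grip 0.702 z [ 0.545  0.019 -0.838] x [0.837 0.032 0.546]
gf 1.41
[152, 151, 155, 98, 53, 85, 106, 118, 128, 130, 140]
```

Emit:
{"api": "move_arm", "payload": {"plan": [{"delta_pos": [0.00015,0,0.0001],"turn": [0,0,0],"fingers": 0.3},{"delta_pos": [0.0003,0,0.0002],"turn": [0,0,0],"fingers": 0.3},{"delta_pos": [0.0003,0,0.0002],"turn": [0,0,0],"fingers": 0.3}]}}

```text
clock: 18.9
position: [0.6175, -0.0098, 0.0708]
ee_rot: [0.958, 0.018, 0.285, -0.005]
ft_force: [-2.5, 0.1, 1.5]
grip_width: 0.699
grasp_force: 1.3
```

```bash
python3 q.py
```

```text
clk 18.9 pos [ 0.6175 -0.0098  0.0708] local [0.0252 0.0112 0.0708] F [-2.48  0.06  1.48] grip 0.699 z [ 0.545  0.019 -0.838] x [0.837 0.032 0.546]
gf 1.3
[153, 153, 154, 98, 63, 91, 107, 120, 128, 136, 142]
```

Emit:
{"api": "move_arm", "payload": {"plan": [{"delta_pos": [0.00013,0,8e-05],"turn": [0,0,0],"fingers": 0.3},{"delta_pos": [0.00027,0,0.00017],"turn": [0,0,0],"fingers": 0.3},{"delta_pos": [0.00027,0,0.00017],"turn": [0,0,0],"fingers": 0.3}]}}

```text
clock: 19.32
position: [0.6177, -0.0098, 0.0707]
ee_rot: [0.959, 0.018, 0.284, -0.005]
ft_force: [-4.7, 0.6, 4.4]
grip_width: 0.701
grasp_force: 2.8
```

```bash
python3 q.py
```

```text
clk 19.32 pos [ 0.6177 -0.0098  0.0707] local [0.0253 0.0112 0.0707] F [-4.68  0.63  4.36] grip 0.701 z [ 0.545  0.019 -0.838] x [0.838 0.032 0.545]
gf 2.84
[153, 152, 155, 98, 63, 92, 108, 120, 128, 135, 143]
```

Contact: the image no longer changes and the force has stepped up. I'll add a touch more and hold.

Emit:
{"api": "move_arm", "payload": {"plan": [{"delta_pos": [0.00012,0,8e-05],"turn": [0,0,0],"fingers": 0.3},{"delta_pos": [0.00012,0,8e-05],"turn": [0,0,0],"fingers": 0.3},{"delta_pos": [0.00012,0,8e-05],"turn": [0,0,0],"fingers": 0.3},{"delta_pos": [0.00012,0,8e-05],"turn": [0,0,0],"fingers": 0.3},{"delta_pos": [0.00012,0,8e-05],"turn": [0,0,0],"fingers": 0.3},{"delta_pos": [0.00012,0,8e-05],"turn": [0,0,0],"fingers": 0.3}]}}

```text
clock: 20.12
position: [0.6177, -0.0098, 0.0707]
ee_rot: [0.959, 0.018, 0.284, -0.005]
ft_force: [-8.3, 0.5, 4.3]
grip_width: 0.701
grasp_force: 3.6
```

```bash
python3 q.py; python3 -c "
from h import *
t=load('top');pin(load('top'),(290,203,350,235));pin(camera('top'),(290,176,350,235))"
```

```text
clk 20.12 pos [ 0.6177 -0.0098  0.0707] local [0.0254 0.0112 0.0707] F [-8.29  0.49  4.28] grip 0.701 z [ 0.545  0.019 -0.838] x [0.838 0.032 0.545]
gf 3.6
[152, 153, 153, 97, 64, 91, 107, 120, 127, 134, 142]
pin local [-0.0347  0.012   0.    ] size [ 34.4 100. ] ang 1.91 stand 2.19
pin local [0.0526 0.013  0.    ] size [97.4 29.6] ang 88.79 stand 2.19
```

The light bearing is held: Fx is about 8 N, including roughly 2.5 N of plunger drag. Next I'll ease off gently, back out and lift, and get the key position.

Emit:
{"api": "move_arm", "payload": {"plan": [{"delta_pos": [-0.0002,0,-0.00013],"turn": [0,0,0],"fingers": 0.3},{"delta_pos": [-0.0005,0,-0.0003],"turn": [0,0,0],"fingers": 0.3},{"delta_pos": [-0.001,0,-0.00065],"turn": [0,0,0],"fingers": 0.3},{"delta_pos": [-0.0025,0,-0.0016],"turn": [0,0,0],"fingers": 0.3},{"delta_pos": [-0.0084,0,-0.0054],"turn": [0,0,0],"fingers": 0.3},{"delta_pos": [-0.021,0,-0.0136],"turn": [0,0,0],"fingers": 0.3},{"delta_pos": [-0.0336,0,-0.0218],"turn": [0,0,0],"fingers": 0.3},{"delta_pos": [-0.0206,0,-0.059],"turn": [0,-0.1,0],"fingers": 0.3},{"delta_pos": [0.003,0,-0.096],"turn": [0,-0.25,0],"fingers": 0.5},{"delta_pos": [0.025,0,-0.13],"turn": [0,-0.4,0],"fingers": 0.8},{"delta_pos": [0.025,0,-0.13],"turn": [0,-0.57,0],"fingers": 1},{"delta_pos": [0.025,0,-0.13],"turn": [0,-0.57,0],"fingers": 1}]}}

```text
clock: 21.72
position: [0.5688, -0.011, 0.1932]
ee_rot: [1.0, 0.019, 0.003, -0.001]
ft_force: [1.3, 0.5, -0.1]
grip_width: 0.004
grasp_force: 0.0
```

Run:
```python
from h import *
st();print(get_obs()['joint_pos'].round(2))
c=camera('top');np.save('t6.npy',c);g=c['color'].max(2).astype(int);print(g[170:181,304:310].mean(1).round().astype(int).tolist())
pin(c,(290,176,350,235))
t=load('top');s=load('scene')
uv=np.array([(u,v) for u in range(196,202) for v in range(253,260)]);P=depth(t,uv);zt=np.median(P[:,2]);print("key depth median",np.median(P,0).round(4))
k=world(t,[[198.6,256.0]],.05)[0];print("key",k.round(4))
for z in(.04,.05,.06):
    X=world(t,[[198.6,256.0]],z)[0];p=np.array(s["R"])@X+s["t"];n=p[:2]/p[2];n=n*(1+s["k1"]*(n@n));print(z,"scene px",s["fx"]*n[0]+s["cx"],s["fy"]*n[1]+s["cy"])
print("bench depth check",np.median(depth(t,[(u,v) for u in range(225,250) for v in range(240,260)]),0).round(4))
print("scene key depth",depth(s,[[377,205],[378,206],[379,205]]).round(4))
go([k[0],k[1],.12],tool(2.2,0))
```

```text
clk 21.73 pos [ 0.5688 -0.011   0.1932] local [-0.0236  0.0118  0.1932] F [ 1.33  0.51 -0.06] grip 0.004 z [ 0.005  0.002 -1.   ] x [0.999 0.037 0.005]
[ 0.76  0.42 -1.03  1.64  0.37  1.29 -1.86]
[131, 133, 131, 128, 121, 114, 112, 108, 109, 108, 109]
pin local [-0.0041  0.0028  0.    ] size [129.3 142.1] ang 88.82 stand 2.19
key depth median [0.4725 0.2888 0.0488]
key [0.4725 0.2884 0.05  ]
0.04 scene px 379.04224947910296 207.18824113040623
0.05 scene px 378.7550873424056 204.26155157105734
0.06 scene px 378.46418102851044 201.29873294018566
bench depth check [ 4.883e-01  2.006e-01 -1.000e-04]
scene key depth [[0.4742 0.2785 0.0529]
 [0.4774 0.2788 0.0512]
 [0.4757 0.2852 0.0506]]
delta [-0.0848 -0.3022  0.0726] turn [-0.0018 -0.007  -0.0001] tool z [ 0. -0. -1.]
```

The key top is at (0.4725, 0.288, 0.050), and both views agree. The pin can't be checked yet because the arm covers it. Moving over the key.

Emit:
{"api": "move_arm", "payload": {"plan": [{"delta_pos": [-0.02,-0.06,0],"turn": [0,0,0],"fingers": 1},{"delta_pos": [-0.035,-0.12,0],"turn": [0,0,0],"fingers": 1},{"delta_pos": [-0.05,-0.18,0],"turn": [0,0,0],"fingers": 1},{"delta_pos": [-0.067,-0.24,0.02],"turn": [0,0,0],"fingers": 1},{"delta_pos": [-0.0848,-0.3,0.05],"turn": [0,0,0],"fingers": 1},{"delta_pos": [-0.0848,-0.302,0.09],"turn": [-0.002,-0.007,0],"fingers": 1},{"delta_pos": [-0.0848,-0.302,0.11],"turn": [-0.002,-0.007,0],"fingers": 1},{"delta_pos": [-0.0848,-0.302,0.11],"turn": [-0.002,-0.007,0],"fingers": 1},{"delta_pos": [-0.0848,-0.302,0.11],"turn": [-0.002,-0.007,0],"fingers": 1}]}}

```text
clock: 22.9
position: [0.474, 0.2864, 0.0839]
ee_rot: [1.0, 0.018, 0.001, 0.001]
ft_force: [-0.2, 1.6, 0.9]
grip_width: 0.001
grasp_force: 0.0
```

Run:
```python
from h import *
st();go([.4725,.2884,.07],tool(2.2,0))
c=camera('top');np.save('t7.npy',c);g=c['color'].max(2).astype(int);print(g[170:181,304:310].mean(1).round().astype(int).tolist())
pin(c,(290,176,350,235))
s=camera('scene')
cv2.imwrite('pics/s7.png',np.hstack([cv2.resize(s['color'][170:320,310:450],(400,429),interpolation=cv2.INTER_CUBIC),cv2.resize(c['color'][150:300,160:360],(400,429),interpolation=cv2.INTER_CUBIC)])[:,:,::-1])
```

```text
clk 22.9 pos [0.474  0.2864 0.0839] local [-0.107   0.3126  0.0839] F [-0.15  1.58  0.91] grip 0.001 z [ 0.003 -0.002 -1.   ] x [0.999 0.035 0.003]
delta [-0.0014 -0.0021  0.0138] turn [ 0.0025 -0.0026 -0.003 ] tool z [ 0. -0. -1.]
[162, 158, 161, 101, 66, 98, 115, 124, 134, 142, 150]
pin local [0.0526 0.013  0.    ] size [97.4 29.6] ang 88.78 stand 2.19
```

View pics/s7.png

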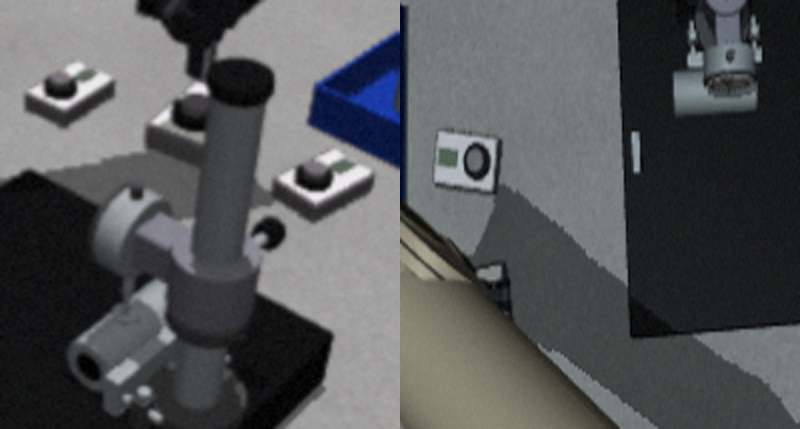

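The scene crop shows the pin seated at the stop under the plunger (110,340), and the shut fingers above the middle key (190,105). Descending onto the key.

Emit:
{"api": "move_arm", "payload": {"plan": [{"delta_pos": [-0.001,-0.001,0.01],"turn": [0,0,0],"fingers": 1},{"delta_pos": [-0.001,-0.001,0.016],"turn": [0,0,0],"fingers": 1},{"delta_pos": [-0.001,-0.001,0.019],"turn": [0,0,0],"fingers": 1},{"delta_pos": [-0.001,-0.001,0.021],"turn": [0,0,0],"fingers": 1},{"delta_pos": [-0.001,-0.001,0.022],"turn": [0,0,0],"fingers": 1}]}}

```text
clock: 23.62
position: [0.4718, 0.288, 0.0603]
ee_rot: [1.0, 0.019, 0.0, 0.002]
ft_force: [0.1, -0.2, -0.2]
grip_width: 0.001
grasp_force: 0.0
```

Emit:
{"api": "move_arm", "payload": {"plan": [{"delta_pos": [0,0,0.001],"turn": [0,0,0],"fingers": 1},{"delta_pos": [0,0,0.002],"turn": [0,0,0],"fingers": 1}]}}

```text
clock: 23.88
position: [0.4719, 0.288, 0.0586]
ee_rot: [1.0, 0.019, 0.0, 0.002]
ft_force: [-0.5, -0.5, 2.9]
grip_width: 0.001
grasp_force: 1.1
```

```bash
python3 -c "
from h import *
st()"
```

```text
clk 23.88 pos [0.4719 0.288  0.0586] local [-0.109   0.3144  0.0586] F [-0.54 -0.52  2.94] grip 0.001 z [ 0.001 -0.003 -1.   ] x [0.999 0.037 0.   ]
```

Emit:
{"api": "move_arm", "payload": {"plan": [{"delta_pos": [0,0,0.001],"turn": [0,0,0],"fingers": 1},{"delta_pos": [0,0,0.002],"turn": [0,0,0],"fingers": 1},{"delta_pos": [0,0,0.003],"turn": [0,0,0],"fingers": 1},{"delta_pos": [0,0,0.004],"turn": [0,0,0],"fingers": 1},{"delta_pos": [0,0,0.004],"turn": [0,0,0],"fingers": 1}]}}

```text
clock: 24.5
position: [0.4719, 0.288, 0.0545]
ee_rot: [1.0, 0.019, 0.0, 0.002]
ft_force: [-1.2, 0.3, 4.6]
grip_width: -0.005
grasp_force: 2.3
```

Emit:
{"api": "move_arm", "payload": {"plan": [{"delta_pos": [0,0,0.0005],"turn": [0,0,0],"fingers": 1},{"delta_pos": [0,0,0.001],"turn": [0,0,0],"fingers": 1},{"delta_pos": [0,0,0.001],"turn": [0,0,0],"fingers": 1}]}}

```text
clock: 24.88
position: [0.4719, 0.2881, 0.0541]
ee_rot: [1.0, 0.019, 0.0, 0.002]
ft_force: [-3.7, -2.4, 11.6]
grip_width: -0.002
grasp_force: 5.9
```

The key bottomed out at 11.6 N after about 6 mm of travel. I'll hold briefly, then retreat.

Emit:
{"api": "move_arm", "payload": {"plan": [{"delta_pos": [0,0,0],"turn": [0,0,0],"fingers": 1},{"delta_pos": [0,0,0],"turn": [0,0,0],"fingers": 1},{"delta_pos": [0,0,-0.003],"turn": [0,0,0],"fingers": 1},{"delta_pos": [0,0,-0.01],"turn": [0,0,0],"fingers": 1},{"delta_pos": [0,0,-0.04],"turn": [0,0,0],"fingers": 1},{"delta_pos": [0,0,-0.08],"turn": [0,0,0],"fingers": 1},{"delta_pos": [0,0,-0.1],"turn": [0,0,0],"fingers": 1},{"delta_pos": [0,0,-0.1],"turn": [0,0,0],"fingers": 1},{"delta_pos": [0,0,-0.1],"turn": [0,0,0],"fingers": 1},{"delta_pos": [0,0,-0.1],"turn": [0,0,0],"fingers": 1}]}}

```text
clock: 26.12
position: [0.4713, 0.2878, 0.1522]
ee_rot: [1.0, 0.019, -0.001, 0.002]
ft_force: [0.8, 0.5, 0.1]
grip_width: -0.0
grasp_force: 0.0
```

```bash
python3 q.py; python3 -c "
from h import *
c=camera('top');pin(c,(290,176,350,235))
print(hand_in())"
```

```text
clk 26.12 pos [0.4713 0.2878 0.1522] local [-0.1095  0.3141  0.1522] F [0.81 0.54 0.13] grip -0.0 z [-0.001 -0.004 -1.   ] x [ 0.999  0.037 -0.002]
gf 0.0
[160, 159, 161, 102, 68, 95, 113, 127, 135, 141, 149]
pin local [0.0526 0.013  0.    ] size [97.4 29.6] ang 88.79 stand 2.19
the job is handed in; nothing more can be done
None
```

The job is handed in at 26 s with no verdict shown: I rolled the pin in under the plunger, held it on the back stop at an estimated 6 N for 0.75 s and backed off, pressed the largest grey data key right down and released it, and the last top view showed the pin unmoved.

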